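# Tip a used sample tube into the pedal-lid waste bin

### The job

Throw away the used sample tube: take it from its cradle and lay it across the bin's loading rails, so that it rolls down against the shut lid. Then press the pedal gently right down onto its rubber stop and keep it firmly on the stop for a second while the tube rolls in, without forcing the pedal, and ease the pedal slowly all the way back up so that the lid closes without dropping. Leave the other things on the bench alone.

Things in the scene. Friction and masses are not known exactly. Their poses are not given: they have to be found in the camera images.
- tube_center (a point): centre of the used sample tube: plain white plastic cylinder, diameter 30 mm, length 110 mm (grey cap at one end), 40 to 80 g, lying level on two V supports of a low cradle, its centre 35 mm above the bench. Its x axis runs along the tube. The middle 80 mm are free between the supports, down to 6 mm above the bench, and can be gripped from above across the diameter.
- cradle: low grey cradle fixed to the bench, 130 mm along its x (the tube's direction) by 70 mm, 30 mm high; origin at the centre of its underside.
- bin: bench-top waste bin, fixed: 150 mm along its x, 170 mm along its y, 150 mm high; origin at the centre of its underside, z up. The pedal is on its -x side. The lid is hinged along the top of the -y side. The +y wall is only 100 mm high, and two loading rails lead in over it.
- lid (a joint): angle of the lid, rad: 0 shut, grows as it rises. Dark lid 156 x 178 mm, about 0.3 kg, with a 36 mm flap on its free (+y) edge that holds back a tube on the rails. A rod links it to the pedal: 1.6 rad for each rad of the pedal; 0.5 to 0.8 rad with the pedal on its stop; the tube passes from about 0.3 rad. Let go, it slams; easing it down means under 1.5 rad/s all the way.
- pedal: steel pedal lever; origin on its pivot axis (the bin's y direction), 85 mm in front (-x) of the bin's centre, 50 mm up. At rest it slopes 0.25 rad upward away from the bin (orientation given relative to that rest); pressed, the tread swings down. It takes about 3 to 6 N at the tread to start it and 6 to 10 N to hold it just above the stop; the linkage is strained above 20 N.
- tread (a point): centre of the upper face of the pedal's tread (45 mm along the arm, 64 mm wide, 6 mm thick, rubber-faced), 103 mm from the pivot and about 80 mm above the bench at rest; it moves down some 30 to 50 mm to the stop. Nothing lies beneath or beside the tread.
- stop: fixed foot under the pedal's arm (origin on the bench, 60 mm from the pivot) that carries a set screw with a rubber buffer of diameter 20 mm. The rubber's top is 34 to 42 mm above the bench, set differently on each bin and not measured: feel for it. The rubber gives 1 mm for each 10 N on it. The pedal is firmly on it when the rubber bears 5 N or more, always so with 13 N on the tread.
- wash_bottle: bystander: white plastic bottle, diameter 60 mm, 150 mm high; origin at the centre of its underside.
- slide_box: bystander: flat grey box for glass slides, 85 x 110 x 34 mm; origin at the centre of its underside.
- oil_jar: bystander: small amber glass jar with black cap, diameter 44 mm, 60 mm high; origin at the centre of its underside.
- rail_load (a point): point midway between the two steel loading rails, level with their upper faces, where a tube can be laid: 155 mm from the bin's centre in its +y, 122 mm above the bench. The rails run along the bin's y and fall 15 degrees towards the bin, from 55 mm farther out to 70 mm nearer in. They are 10 mm wide at x = -42 and +42 mm, with open space between; side plates at x = -68 and +68 mm, 18 mm high.
- rail_foot (a point): where the tube's centre comes to rest (within 10 mm) when it has rolled down the rails against the lid's flap: 108 mm from the bin's centre in its +y, 124 mm above the bench, its axis along the bin's x. Tube centred between the side plates to 10 mm.

How it is judged:
On the way, in this order (a step that is already met when the one before it is completed fails the run):
1. the tube lies across the rails against the shut lid, let go (y of tube_center in the frame of bin between 0.085 and 0.135 m and x of tube_center in the frame of bin between -0.025 and 0.025 m and z of tube_center in the frame of bin between 0.11 and 0.14 m and contact force between the fingers and anything else below 0.1 N and value of joint lid below 0.06 rad), for 0.3 s.
2. the pedal is kept firmly on its rubber stop (5 N or more on the rubber) for half a second (contact force between pedal and stop above 5 N), for 0.5 s.
At the end, for the whole second after the job is handed in: The tube lies inside the bin (its centre within the walls and below 85 mm), the lid is shut (within 0.04 rad) and the tread is back within 5 mm of where it began (z of tube_center in the frame of bin between 0 and 0.085 m and y of tube_center in the frame of bin between -0.083 and 0.083 m and x of tube_center in the frame of bin between -0.073 and 0.073 m and value of joint lid below 0.04 rad and distance of tread from where it was at the start of the episode below 0.005 m); the robot touches nothing.
It fails at once if the pedal is pushed with more than 20 N (contact force between any of the fingers, the arm and pedal above 20 N).
It fails at once if the lid comes down faster than 1.5 rad/s (velocity of joint lid below -1.5 rad/s).
It fails at once if the wash bottle is shifted more than 20 mm or tipped over (distance of wash_bottle from where it was at the start of the episode above 0.02 m or angle between wash_bottle's own z axis and vertical above 0.5 rad).
It fails at once if the slide box is shifted more than 20 mm (distance of slide_box from where it was at the start of the episode above 0.02 m).
It fails at once if the jar is shifted more than 20 mm or tipped over (distance of oil_jar from where it was at the start of the episode above 0.02 m or angle between oil_jar's own z axis and vertical above 0.5 rad).
It also fails if it takes over 67 s, if anything falls off the work surface, if the arm or the gripper's body presses on something with over 40 N, if the wrist force passes 120 N, or if a joint passes its speed limit or range.

### The arm

A 6-joint arm with a two-finger parallel gripper is mounted at the origin on the work surface. World frame = base frame: x ahead of the robot, y to its left, z up, the work surface at z = 0. Lengths are in m, angles in rad, forces in N, time in s.
With the tool pointing down it reaches from about 0.325 to 0.9 m from the base axis. Payload 6.1 kg.
Tool frame: the origin (TCP) lies midway between the tips of the shut fingers; the grasp point (between the pads) lies arm.grip_point_offset behind it (arm.grip_point_offset is the distance from the TCP to the grasp point, in m); x points along the fingers, y is the direction in which the jaws open and shut, and the axes are right-handed (so a half turn about x gives the same grasp; the last joint's range is limited). The gripper opens to 87 mm and grips with 3 to 60 N. Pads are 19 mm wide; open, the fingers measure 117 mm over their backs; the gripper's body (75 mm by 190 mm) begins 51 mm behind the grasp point.
Start: joints at [0.994, 0.22, 1.526, -0, 1.395, -0.126], TCP at [0.272, 0.563, 0.223] pointing down, gripper open.
Joint ranges: [-2.98, 2.98], [-0.91, 2.08], [0.09, 2.57], [-1.24, 4.39], [0.2, 2.65], [-2.68, 2.68]. Speed limits (rad/s): [2.57, 2.57, 3.01, 3.14, 3.14, 3.14].

### API

Orientations are given as a rotation vector (axis times angle).
In Python, from plant import arm, grab_frame, camera_info gives the robot as it stands.
- The arm moves only by the tool carry_out, never from a script. Its argument "rows" is a list of rows, each a list of 7 numbers: the turn, a rotation vector about the tool's x, y, z in rad, then the shift along the tool's x, y, z in m, then the finger opening in m, from 0 to 0.087. In form: [[wx, wy, wz, x, y, z, hand], ...]. A call has 1 to 8 rows; each row is the pose to reach, as a shift and turn from the pose commanded when the call began, along the tool's axes at that moment; what a row does not reach only later rows make up. A row lasts 1/12 s, in which the tool goes at most 41.7 mm and 7.16 degrees, less where a joint would pass 70% of its speed; a pose out of reach is approached as far as the arm can. A call with a gripper value outside its range is refused whole. The fingers move at their own pace and stop on an object; "squeeze" is the grip in N (left out, the last holds). Time passes only in rows, so rows that repeat a pose let the fingers close. It gives the time, the measured TCP pose, the force and the opening at its end, in the units of the state.
- arm.read_state(): the state, without advancing time (a new reading comes with each control period).
- grab_frame(name): name is "scene" or "top" or "wrist"; returns the picture (420x560x3 uint8, red, green, blue); there is no depth.
- camera_info(name): a dict with "fx", "fy", "cx", "cy" (pixels), "eye" and "orientation" of the camera in the world. Camera axes: x right, y down, z forward; pixel columns grow to the right and rows downward; lengths in m; the calibration is good to about 2 mm. The wrist camera is an equidistant fisheye: a pixel r from the principal point sees the ray r / f radians off the axis. A picture is of the moment at which its call begins: read the wrist's pose just before it. camera_info takes no time and is no camera call; for the wrist camera it gives the pose at the moment of the call.
- arm.close_job(): hands the job in, once; it reports no verdict.
The state is a dict: "time_s": time; "q": joint angles; "dq": joint speeds; "effort": joint torques, N m; "eef_pos": TCP position; "ee_rot": TCP orientation; "wrist_force": force on the tool from outside, world axes, zero at the start; "wrist_torque": the same for the moment, N m; "gripper_width": finger opening in m.
Only numpy, scipy, OpenCV 4.12 (cv2) and the standard library are available. Lean on these libraries where they do the work, as an engineer would, in place of code of your own. Each camera call takes 0.05 s, during which the arm holds its last target.

## Working session

There is one attempt and no reset: what is moved stays moved. The work goes in short steps, Python scripts to look and compute and a tool call to move; the robot and the scene stay as the last step left them, time stands still between calls to the robot, and variables do not carry over. Pictures are saved under pics/ and viewed, and the job is handed in when it is done.

Besides the shell and the picture viewer there is one more tool, called after "Request:" as name([rows], argument=value, ...), one row to a line, values as JSON. carry_out: Moves the arm, as the interface text tells. Its arguments: {"type":"object","properties":{"rows":{"type":"array"},"squeeze":{"type":"number"}},"required":["rows"]}

```bash
ls; mkdir -p pics; python3 - <<'E'
from plant import arm, grab_frame, camera_info
import cv2
s=arm.read_state(); print(s, arm.grip_point_offset)
for n in ("scene","top","wrist"):
    print(n,camera_info(n))
    cv2.imwrite(f"pics/{n}0.png",grab_frame(n)[:,:,::-1])
E
```

```text
pics
{'time_s': 0.0, 'q': array([ 9.93886611e-01,  2.21229117e-01,  1.52764474e+00, -3.52056853e-06,
        1.39467833e+00, -1.26112394e-01]), 'dq': array([-0.0006143 , -0.0009433 , -0.00059795, -0.00209963,  0.00074923,
        0.00112451]), 'effort': array([ 5.20155536e-04, -4.94635963e+01, -3.87364411e+01,  6.98697218e-02,
        5.76986570e-02, -1.49134139e-04]), 'eef_pos': array([0.27196674, 0.56202395, 0.2214176 ]), 'ee_rot': array([ 0.35208798,  1.54240778, -0.3550001 ]), 'wrist_force': array([ 0.261362  , -0.24016179, -0.12175513]), 'wrist_torque': array([ 0.01848038,  0.03390086, -0.01676639]), 'gripper_width': 0.08702144466508682} 0.0187
scene {'fx': 488.73333131228185, 'fy': 488.73333131228185, 'cx': 286.08925389021823, 'cy': 215.18752636908076, 'eye': array([ 1.03058622, -0.61353473,  0.8889467 ]), 'orientation': array([-2.26577128, -0.81986899,  0.33108604])}
top {'fx': 492.70157064254323, 'fy': 492.70157064254323, 'cx': 278.54916794050257, 'cy': 207.36668813778155, 'eye': array([ 0.35291921, -0.04607277,  1.20091576]), 'orientation': array([-2.14316089,  2.11990348, -0.19667989])}
wrist {'fx': 325.19226210127806, 'fy': 325.19226210127806, 'cx': 285.41630775341525, 'cy': 206.93505032516933, 'eye': array([0.20995001, 0.59155683, 0.38438414]), 'orientation': array([2.47513449, 1.55144875, 0.19199192])}
```

View pics/scene0.png

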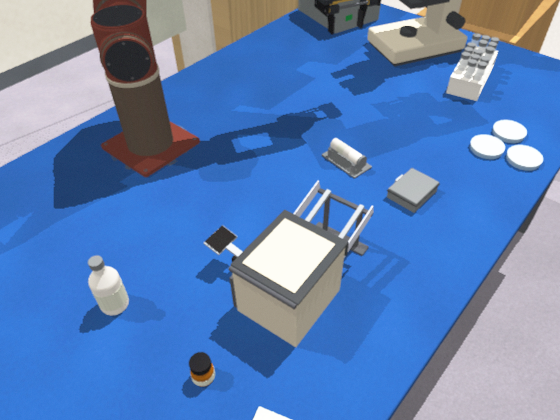

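View pics/top0.png

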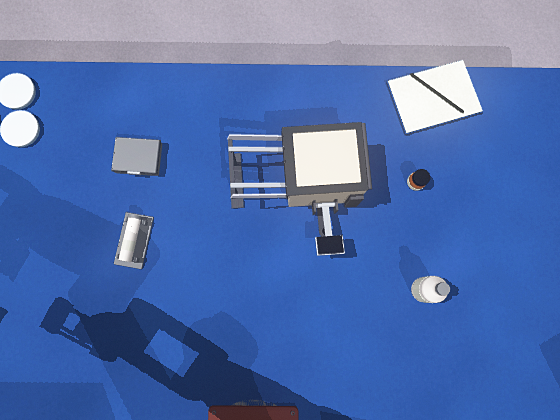

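View pics/wrist0.png

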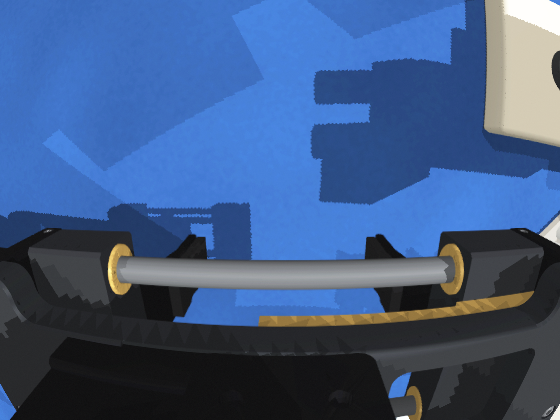

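The scene shows the tube in its cradle near (347,152), with the bin near (290,270) and the pedal tread near (221,239). In the top view the tube is near (132,240), the bin lid near (326,160), the tread near (330,244) and the rails run from x=230 to 285. I'll enlarge these areas.

```bash
python3 - <<'E'
import cv2
t=cv2.imread("pics/top0.png"); s=cv2.imread("pics/scene0.png")
def crop(im,x,y,w,h,k,n): cv2.imwrite(n,cv2.resize(im[y:y+h,x:x+w],None,fx=k,fy=k,interpolation=cv2.INTER_CUBIC))
crop(t,100,200,70,75,8,"pics/t_tube.png")
crop(t,220,110,160,150,5,"pics/t_bin.png") if 0 else crop(t,220,115,160,145,4,"pics/t_bin.png")
crop(s,315,125,65,60,8,"pics/s_tube.png")
crop(s,195,175,190,150,4,"pics/s_bin.png")
E
```

```text
(no output)
```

View pics/t_tube.png

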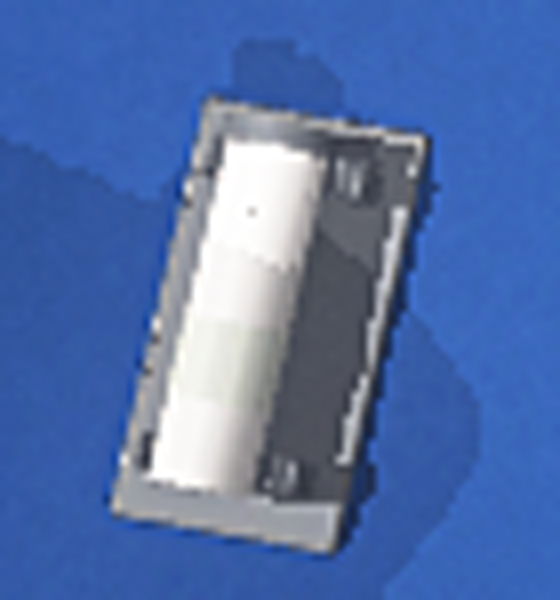

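View pics/t_bin.png

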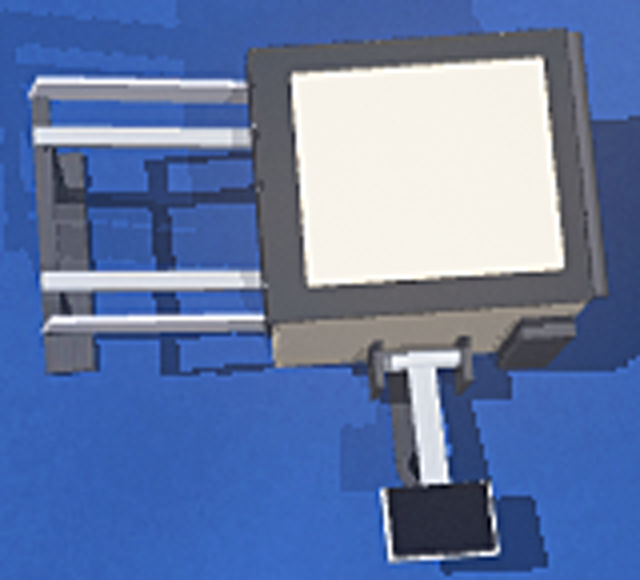

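View pics/s_tube.png

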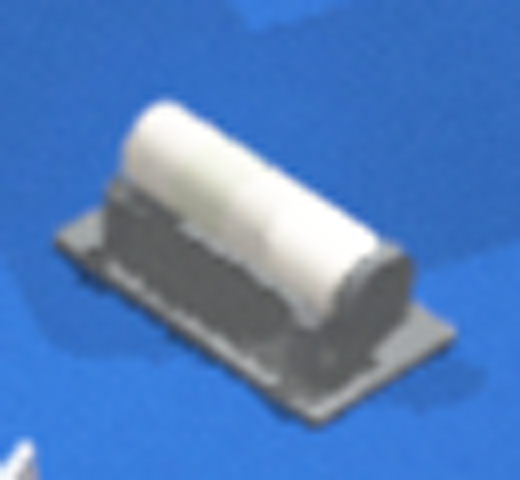

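View pics/s_bin.png

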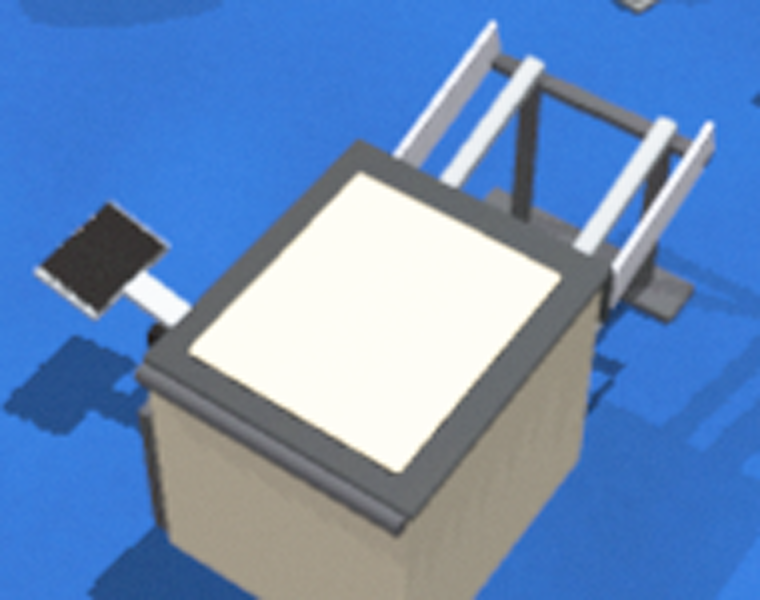

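```bash
cat > h.py <<'E'
import numpy as np, cv2
from scipy.spatial.transform import Rotation as R
from plant import arm, grab_frame, camera_info
def P(n):
    c=camera_info(n); Rm=R.from_rotvec(c["orientation"]).as_matrix()
    K=np.array([[c["fx"],0,c["cx"]],[0,c["fy"],c["cy"]],[0,0,1]])
    return K@np.c_[Rm.T,-Rm.T@c["eye"]]
def proj(n,X):
    X=np.atleast_2d(X); p=(P(n)@np.c_[X,np.ones(len(X))].T).T
    return p[:,:2]/p[:,2:]
def tri(a,b):
    X=cv2.triangulatePoints(P("top"),P("scene"),np.float64(a).reshape(-1,2).T,np.float64(b).reshape(-1,2).T)
    return (X[:3]/X[3]).T
E
cat > m.py <<'E'
from h import *
np.set_printoptions(precision=4,suppress=True)
def go(t,to,s,so,k,ks=None):
    ks=ks or k
    a=np.array(t)/k+to-0.5+.5/k; b=np.array(s)/ks+so-0.5+.5/ks
    X=tri(a,b); e=[np.abs(proj("top",X)-a).max(),np.abs(proj("scene",X)-b).max()]
    print(X,e); return X
T=(220,115);S=(195,175)
print("lid");L=go([(248,48),(272,310),(590,298),(568,30)],T,[(608,262),(360,142),(150,362),(405,515)],S,4)
print(L.mean(0))
print("panel");L=go([(290,72),(307,287),(564,268),(545,57)],T,[(560,275),(360,172),(190,350),(400,472)],S,4)
print(L.mean(0)); d=(L[1]+L[0]-L[2]-L[3]); print("yaw of y axis",np.arctan2(-d[0],d[1])); d=L[0]+L[3]-L[1]-L[2];print("yaw x",np.arctan2(d[1],d[0]))
print("tread");L=go([(380,488),(390,560),(498,553),(495,480)],T,[(170,245),(110,203),(37,270),(98,318)],S,4);print(L.mean(0))
print("rails");L=go([(35,137),(42,282)],T,[(665,125),(533,65)],S,4)
print("tube");L=go([(239,306)],(100,200),[(265,225)],(315,125),8)
E
python3 m.py
```

```text
lid
[[ 0.7206 -0.0581  0.1578]
 [ 0.5731 -0.0723  0.1562]
 [ 0.5846 -0.2445  0.1502]
 [ 0.7348 -0.2355  0.1561]] [np.float64(0.5459187039674305), np.float64(0.8406863637935089)]
[ 0.6533 -0.1526  0.1551]
panel
[[ 0.7073 -0.081   0.1584]
 [ 0.5867 -0.0904  0.1571]
 [ 0.599  -0.2301  0.1571]
 [ 0.719  -0.2212  0.1581]] [np.float64(0.3292671882213085), np.float64(0.515719729648481)]
[ 0.653  -0.1557  0.1577]
yaw of y axis 0.08526885767518598
yaw x 0.07552406485535257
tread
[[ 0.4879 -0.137   0.0688]
 [ 0.446  -0.1415  0.0778]
 [ 0.4508 -0.2027  0.0789]
 [ 0.4942 -0.2018  0.0709]] [np.float64(0.45776978135592117), np.float64(0.6446724281435934)]
[ 0.4697 -0.1708  0.0741]
rails
[[0.6765 0.0615 0.1313]
 [0.5929 0.055  0.1302]] [np.float64(0.47078201652044527), np.float64(0.642157984627147)]
tube
[[0.4848 0.3018 0.0279]] [np.float64(0.2456704689182061), np.float64(0.28213755879164637)]
```

```bash
cat > m2.py <<'E'
from h import *
np.set_printoptions(precision=4,suppress=True)
from scipy.optimize import fsolve
def onz(n,p,z):
    c=camera_info(n); r=R.from_rotvec(c["orientation"]).apply([(p[0]-c["cx"])/c["fx"],(p[1]-c["cy"])/c["fy"],1])
    return c["eye"]+r*(z-c["eye"][2])/r[2]
e=[onz("top",np.array(p)/8+(100,200)-.45,.035) for p in ((203,486),(275,125))]
print(e,np.linalg.norm(e[1]-e[0])); c=(e[0]+e[1])/2; d=e[1]-e[0]; yaw=np.arctan2(d[1],d[0]); print("tube",c,yaw)
# cradle corners (top)
k=[onz("top",np.array(p)/8+(100,200)-.45,.006) for p in ((210,98),(430,135),(340,552),(112,512))]; print("cradle",np.array(k),np.mean(k,0))
u=np.array([np.cos(yaw),np.sin(yaw),0]); v=np.array([-u[1],u[0],0]); w=np.array([0,0,1])
a=np.linspace(0,2*np.pi,40)
for n,o,wh in (("top",(100,200),(70,75)),("scene",(315,125),(65,60))):
    im=cv2.imread(f"pics/{n}0.png")[o[1]:o[1]+wh[1],o[0]:o[0]+wh[0]]; im=cv2.resize(im,None,fx=8,fy=8)
    for s in (-.055,.055):
        X=c+s*u+.015*(np.cos(a)[:,None]*v+np.sin(a)[:,None]*w)
        q=((proj(n,X)-o+.5)*8).astype(int); cv2.polylines(im,[q],True,(0,0,255),1)
    cv2.imwrite(f"pics/ov_{n}.png",im)
E
python3 m2.py
```

```text
[array([0.4313, 0.3075, 0.035 ]), array([0.539, 0.293, 0.035])] 0.10871652954029425
tube [0.4852 0.3002 0.035 ] -0.13348999714135346
cradle [[0.5518 0.3218 0.006 ]
 [0.5411 0.2539 0.006 ]
 [0.4139 0.2739 0.006 ]
 [0.4252 0.3431 0.006 ]] [0.483  0.2982 0.006 ]
```

```bash
python3 -c "
import cv2,numpy as np
a=cv2.imread('pics/ov_top.png')[:480];b=cv2.imread('pics/ov_scene.png')
o=np.zeros((600,1080,3),np.uint8);a=cv2.imread('pics/ov_top.png');o[:600,:560]=a;o[:480,560:]=b
cv2.imwrite('pics/ov.png',cv2.resize(o,(800,444)))"
```

```text
(no output)
```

View pics/ov.png

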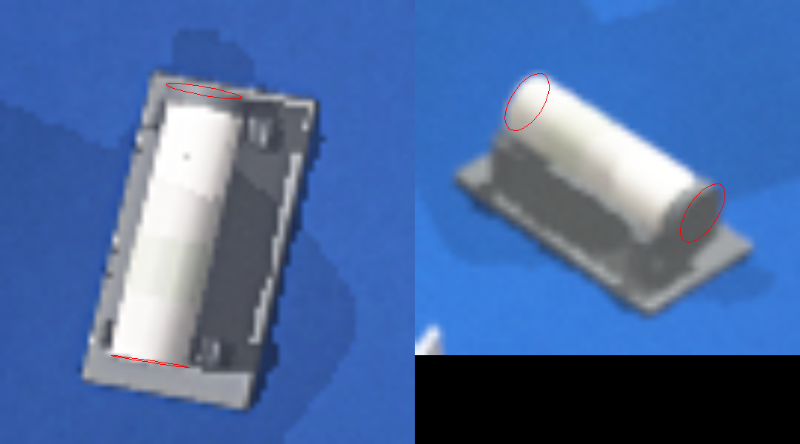

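```bash
cat >> h.py <<'E'
np.set_printoptions(precision=4,suppress=True)
def rel(pos,yaw):
    """pos: TCP target; yaw: heading of jaw dir (tool y) in the plane, mod pi"""
    s=arm.read_state(); R0=R.from_rotvec(s["ee_rot"]); best=None
    for y in (yaw,yaw+np.pi):
        X=[0,0,-1];Y=[np.cos(y),np.sin(y),0];Z=np.cross(X,Y)
        r=(R0.inv()*R.from_matrix(np.c_[X,Y,Z])).as_rotvec()
        if best is None or np.linalg.norm(r)<np.linalg.norm(best): best=r
    print("t",s["time_s"],"tcp",s["eef_pos"],"w",s["gripper_width"],"F",s["wrist_force"],"q",s["q"])
    print("axes",R0.as_matrix().round(3).tolist())
    print("rot",best,"deg",np.degrees(np.linalg.norm(best)),"shift",R0.inv().apply(np.array(pos)-s["eef_pos"]))
E
python3 -c "
from h import *
rel([.484,.2995,.17],-.15+np.pi/2)"
```

```text
t 0.15 tcp [0.2721 0.5622 0.2217] w 0.08697877618505699 F [-0.2469  0.5976 -0.7601] q [ 0.9939  0.2211  1.5274 -0.      1.3947 -0.1261]
axes [[-0.001, 0.436, 0.9], [-0.001, 0.9, -0.436], [-1.0, -0.001, -0.0]]
rot [-0.3008 -0.0004  0.0015] deg 17.23394908281845 shift [ 0.0518 -0.144   0.3052]
```

Request:
carry_out([
  [-0.02,0,0,0.002,-0.008,0.017,0.06],
  [-0.06,0,0,0.008,-0.024,0.052,0.06],
  [-0.1,0,0,0.014,-0.042,0.089,0.06],
  [-0.15,0,0,0.02,-0.06,0.126,0.06],
  [-0.2,0,0,0.027,-0.077,0.163,0.06],
  [-0.25,0,0,0.034,-0.094,0.2,0.06],
  [-0.28,0,0,0.041,-0.112,0.237,0.06],
  [-0.3,0,0,0.047,-0.128,0.272,0.06],
])

```text
time_s: 0.82
eef_pos: [0.462, 0.3267, 0.1748]
ee_rot: [0.117, 1.568, -0.118]
wrist_force: [0.4, -0.3, 0.1]
gripper_width: 0.0605
```

```bash
python3 -c "
from h import *
rel([.484,.2995,.17],-.15+np.pi/2)"
```

```text
t 0.8167 tcp [0.462  0.3267 0.1748] w 0.06047736049211043 F [ 0.3761 -0.3023  0.1292] q [ 0.4763  0.1193  1.7326 -0.0002  1.2903 -0.9452]
axes [[-0.0, 0.149, 0.989], [-0.0, 0.989, -0.149], [-1.0, -0.001, -0.0]]
rot [ 0.0008 -0.0004  0.0005] deg 0.05676934464553618 shift [ 0.0048 -0.0237  0.0258]
```

Request:
carry_out([
  [0,0,0,0.003,-0.014,0.015,0.06],
  [0,0,0,0.005,-0.022,0.024,0.06],
  [0,0,0,0.005,-0.024,0.026,0.06],
  [0,0,0,0.005,-0.024,0.026,0.06],
])

```text
time_s: 1.15
eef_pos: [0.4834, 0.3012, 0.1704]
ee_rot: [0.119, 1.568, -0.119]
wrist_force: [0.0, 0.7, 0.4]
gripper_width: 0.0601
```

```bash
python3 -c "
from h import *
rel([.484,.2995,.017],-.15+np.pi/2)
print(camera_info('wrist'))
cv2.imwrite('pics/w1.png',grab_frame('wrist')[:,:,::-1])"
```

```text
t 1.15 tcp [0.4834 0.3012 0.1704] w 0.060061125049087234 F [0.0354 0.6708 0.3802] q [ 0.4184  0.1318  1.7276  0.0005  1.2828 -1.0006]
axes [[-0.001, 0.151, 0.988], [0.0, 0.988, -0.151], [-1.0, 0.0, -0.001]]
rot [-0.0019 -0.0007 -0.0001] deg 0.1181840572615279 shift [ 0.1534 -0.0015  0.001 ]
{'fx': 325.19226210127806, 'fy': 325.19226210127806, 'cx': 285.41630775341525, 'cy': 206.93505032516933, 'eye': array([0.4153, 0.311 , 0.3333]), 'orientation': array([2.2324, 1.9156, 0.2401])}
```

View pics/w1.png

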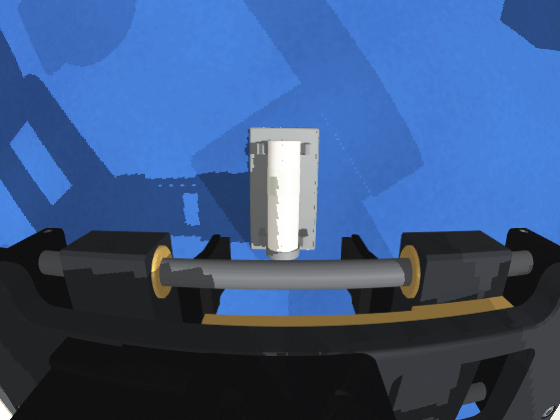

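The wrist view shows the tube from (284,140) to (283,258), straight up and down between the fingers, with the cap at the bottom (+x). I'll check its centre with the fisheye model.

```bash
cat >> h.py <<'E'
def wray(p,c):
    d=np.array(p,float)-(c["cx"],c["cy"]); r=np.hypot(*d); th=r/c["fx"]
    v=np.r_[d/max(r,1e-9)*np.sin(th),np.cos(th)]
    return R.from_rotvec(c["orientation"]).apply(v)
def won(p,c,z):
    v=wray(p,c); return c["eye"]+v*(z-c["eye"][2])/v[2]
def wproj(X,c):
    v=R.from_rotvec(c["orientation"]).inv().apply(np.array(X)-c["eye"]); th=np.arctan2(np.hypot(v[0],v[1]),v[2])
    return np.array([c["cx"],c["cy"]])+c["fx"]*th*v[:2]/np.hypot(v[0],v[1])
E
python3 -c "
from h import *
c=camera_info('wrist')
for p in ((284.5,140),(283,260)): print(won(p,c,.04))
for p in ((249,128),(319,129)): print('cr',won(p,c,.006))
u=np.array([np.cos(-.15),np.sin(-.15),0])
for s in(-.055,.055):print(wproj(np.array([.484,.2995,.035])+s*u,c))
"
```

```text
[0.4276 0.3088 0.04  ]
[0.5418 0.2898 0.04  ]
cr [0.4115 0.2752 0.006 ]
cr [0.4231 0.3443 0.006 ]
[283.6729 142.0513]
[283.9628 254.6613]
```

Request:
carry_out([
  [-0.01,0,0,0.02,-0.001,0.001,0.06],
  [-0.01,0,0,0.05,-0.002,0.001,0.06],
  [-0.01,0,0,0.08,-0.002,0.001,0.06],
  [-0.01,0,0,0.105,-0.002,0.001,0.06],
  [-0.01,0,0,0.125,-0.002,0.001,0.06],
  [-0.01,0,0,0.14,-0.002,0.001,0.06],
  [-0.01,0,0,0.15,-0.002,0.001,0.06],
  [-0.01,0,0,0.153,-0.002,0.001,0.06],
])

```text
time_s: 1.87
eef_pos: [0.4821, 0.3, 0.0159]
ee_rot: [0.108, 1.571, -0.11]
wrist_force: [-0.1, -0.6, 0.4]
gripper_width: 0.0603
```

Request:
carry_out([
  [0,0,0,0,0,0,0.06],
  [0,0,0,0,0,0,0.045],
  [0,0,0,0,0,0,0.03],
  [0,0,0,0,0,0,0.02],
  [0,0,0,0,0,0,0.02],
  [0,0,0,0,0,0,0.02],
  [0,0,0,0,0,0,0.02],
], squeeze=15)

```text
time_s: 2.45
eef_pos: [0.4844, 0.2987, 0.018]
ee_rot: [0.11, 1.567, -0.111]
wrist_force: [-0.0, -1.2, 4.6]
gripper_width: 0.0296
```

Request:
carry_out([
  [0,0,0,-0.01,0,0,0.02],
  [0,0,0,-0.03,0,0,0.02],
  [0,0,0,-0.06,0,0,0.02],
  [0,0,0,-0.1,0,0,0.02],
  [0,0,0,-0.14,0,0,0.02],
  [0,0,0,-0.17,0,0,0.02],
  [0,0,0,-0.18,0,0,0.02],
  [0,0,0,-0.18,0,0,0.02],
])

```text
time_s: 3.12
eef_pos: [0.4863, 0.3001, 0.2022]
ee_rot: [0.113, 1.561, -0.107]
wrist_force: [0.7, -0.0, -0.0]
gripper_width: 0.0295
```

```bash
python3 -c "
from h import *
b=.08;c=np.array([.653,-.153]);p=c+.158*np.array([-np.sin(b),np.cos(b)]);print(p)
rel([p[0],p[1],.2],b+np.pi/2)
cv2.imwrite('pics/w2.png',grab_frame('wrist')[:,:,::-1])
cv2.imwrite('pics/s2.png',grab_frame('scene')[:,:,::-1])"
```

```text
[0.6404 0.0045]
t 3.1167 tcp [0.4863 0.3001 0.2022] w 0.029472782120951686 F [ 0.6816 -0.0198 -0.0364] q [ 0.4149  0.102   1.6984  0.0002  1.3334 -1.0152]
axes [[0.007, 0.14, 0.99], [0.003, 0.99, -0.14], [-1.0, 0.004, 0.007]]
rot [-0.2208  0.007  -0.0035] deg 12.657714039426418 shift [ 0.0024 -0.2711  0.194 ]
```

View pics/s2.png

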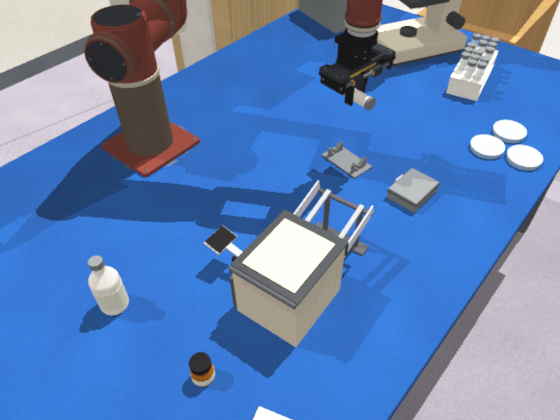

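View pics/w2.png

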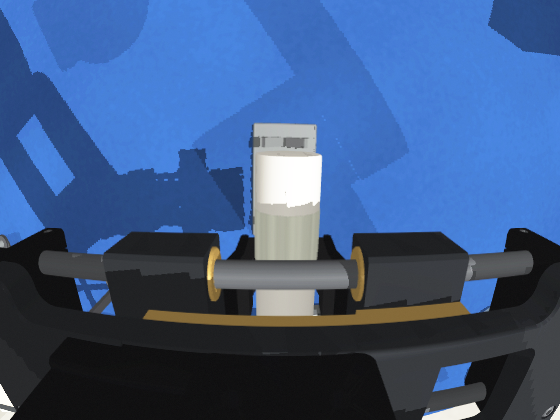

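Request:
carry_out([
  [-0.01,0,0,0,-0.015,0.011,0.02],
  [-0.04,0,0,0,-0.042,0.03,0.02],
  [-0.08,0,0,0,-0.072,0.052,0.02],
  [-0.12,0,0,0.001,-0.102,0.073,0.02],
  [-0.16,0,0,0.001,-0.132,0.095,0.02],
  [-0.19,0,0,0.001,-0.162,0.117,0.02],
  [-0.21,0.003,-0.002,0.002,-0.192,0.138,0.02],
  [-0.22,0.007,-0.004,0.002,-0.22,0.158,0.02],
])

```text
time_s: 3.88
eef_pos: [0.6083, 0.0571, 0.1917]
ee_rot: [-0.065, 1.583, 0.06]
wrist_force: [0.4, 0.6, -1.4]
gripper_width: 0.0298
```

```bash
python3 -c "
from h import *
rel([.6404,.0045,.2],.08+np.pi/2)"
```

```text
t 3.8833 tcp [0.6083 0.0571 0.1917] w 0.02978440800458181 F [ 0.4449  0.5842 -1.3556] q [-0.0331  0.2206  1.585  -0.0042  1.349  -1.6827]
axes [[-0.013, -0.08, 0.997], [-0.004, 0.997, 0.08], [-1.0, -0.003, -0.013]]
rot [-0.0002 -0.0134  0.0026] deg 0.7806757041448399 shift [-0.0085 -0.055   0.0277]
```

Request:
carry_out([
  [0,0,0,-0.002,-0.025,0.013,0.02],
  [0,-0.005,0,-0.004,-0.045,0.023,0.02],
  [0,-0.005,0,-0.004,-0.053,0.027,0.02],
  [0,-0.005,0,-0.004,-0.055,0.028,0.02],
  [0,-0.005,0,-0.004,-0.055,0.028,0.02],
  [0,-0.005,0,-0.004,-0.055,0.028,0.02],
])

```text
time_s: 4.38
eef_pos: [0.6408, 0.0078, 0.1981]
ee_rot: [-0.065, 1.575, 0.061]
wrist_force: [0.5, 0.7, -0.5]
gripper_width: 0.0294
```

```bash
python3 -c "
from h import *
rel([.6404,.0045,.122],.08+np.pi/2)
for n in ('top','scene','wrist'):
  im=grab_frame(n)[:,:,::-1]
  if n=='top': im=cv2.resize(im[100:260,210:390],None,fx=4,fy=4,interpolation=2)
  if n=='scene': im=cv2.resize(im[120:300,200:400],None,fx=3.3,fy=3.3,interpolation=2)
  cv2.imwrite(f'pics/{n}3.png',im)"
```

```text
t 4.3833 tcp [0.6408 0.0078 0.1981] w 0.029409227957794336 F [ 0.4539  0.6961 -0.522 ] q [-0.1091  0.2785  1.5035 -0.0031  1.364  -1.7593]
axes [[-0.005, -0.08, 0.997], [-0.002, 0.997, 0.08], [-1.0, -0.002, -0.005]]
rot [ 0.     -0.0049  0.0021] deg 0.30795562132283427 shift [ 0.0761 -0.0031 -0.0003]
```

View pics/top3.png

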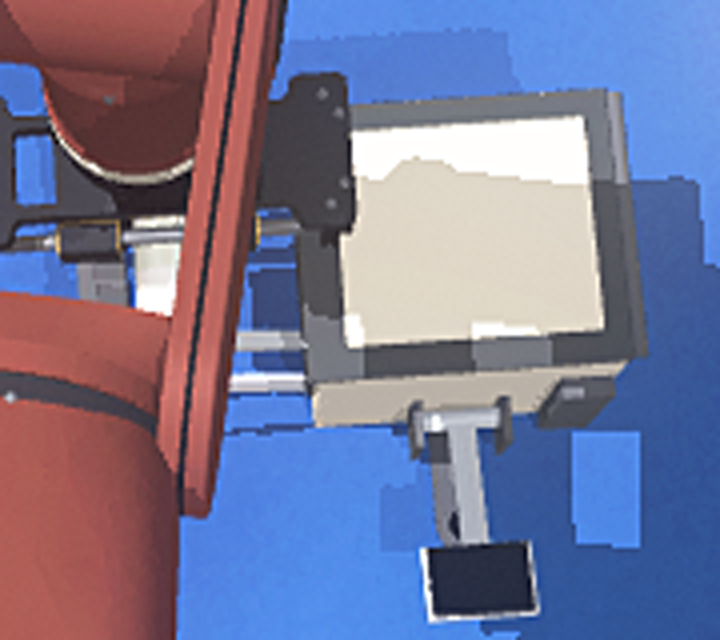

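View pics/scene3.png

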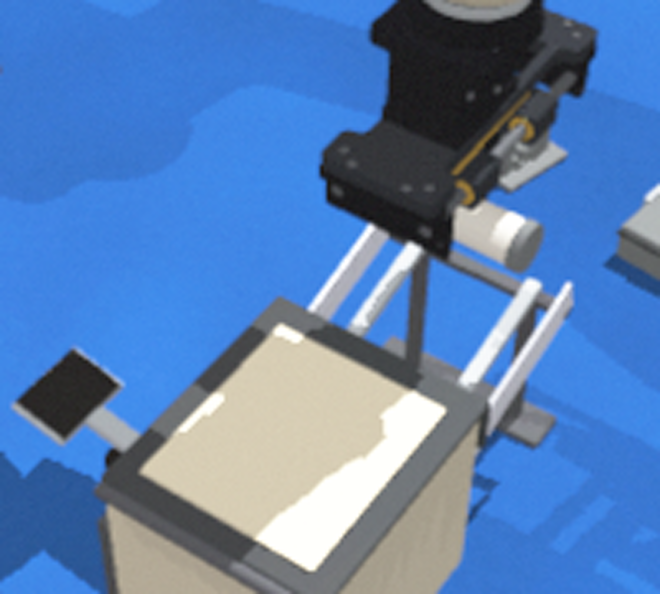

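View pics/wrist3.png

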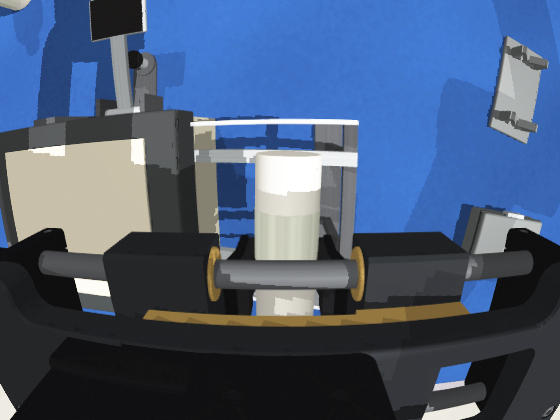

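```bash
python3 -c "
from h import *
c=camera_info('wrist')
b=.08
A=np.array([[np.cos(b),np.sin(b)],[-np.sin(b),np.cos(b)]])
o=np.array([.653,-.153])
for n,p,z in (('rail mid outer',(350,159),.135),('rail near lid',(215,156),.113),('plate out',(355,122),.152),('plate in',(200,122),.125),('tube end',(288,152),.2318)):
  X=won(p,c,z); print(n,X,A@(X[:2]-o))
"
```

```text
rail mid outer [0.5918 0.0493 0.135 ] [-0.0448  0.2065]
rail near lid [ 0.5997 -0.0511  0.113 ] [-0.045   0.1058]
plate out [0.5659 0.0466 0.152 ] [-0.0709  0.2059]
plate in [ 0.5736 -0.0615  0.125 ] [-0.0718  0.0976]
tube end [0.5833 0.004  0.2318] [-0.0569  0.1621]
```

Request:
carry_out([
  [0,0,0,0.008,0,0,0.02],
  [0,0,0,0.024,-0.001,0,0.02],
  [0,0,0,0.04,-0.002,0,0.02],
  [0,0,0,0.054,-0.002,0,0.02],
  [0,0,0,0.064,-0.002,0,0.02],
  [0,0,0,0.07,-0.002,0,0.02],
  [0,0,0,0.071,-0.002,0,0.02],
  [0,0,0,0.071,-0.002,0,0.02],
])

```text
time_s: 5.2
eef_pos: [0.6419, 0.0044, 0.1283]
ee_rot: [-0.065, 1.573, 0.06]
wrist_force: [-0.0, -0.1, -0.9]
gripper_width: 0.0298
```

Request:
carry_out([
  [0,0,0,0.001,0,0,0.02],
  [0,0,0,0.002,0,0,0.02],
  [0,0,0,0.003,0,0,0.02],
  [0,0,0,0.003,0,0,0.02],
  [0,0,0,0.003,0,0,0.02],
])

```text
time_s: 5.62
eef_pos: [0.6421, 0.0042, 0.1258]
ee_rot: [-0.065, 1.572, 0.06]
wrist_force: [-0.2, 0.0, -0.6]
gripper_width: 0.0296
```

Request:
carry_out([
  [0,0,0,0.001,0,0,0.02],
  [0,0,0,0.002,0,0,0.02],
  [0,0,0,0.002,0,0,0.02],
  [0,0,0,0.002,0,0,0.02],
])

```text
time_s: 5.95
eef_pos: [0.6419, 0.0042, 0.1233]
ee_rot: [-0.065, 1.572, 0.06]
wrist_force: [-1.2, 0.1, -0.8]
gripper_width: 0.0293
```

Request:
carry_out([
  [0,0,0,0.001,0,0,0.02],
  [0,0,0,0.002,0,0,0.02],
  [0,0,0,0.002,0,0,0.02],
  [0,0,0,0.002,0,0,0.02],
])

```text
time_s: 6.28
eef_pos: [0.642, 0.0042, 0.1215]
ee_rot: [-0.065, 1.572, 0.06]
wrist_force: [1.3, -0.3, 0.0]
gripper_width: 0.0295
```

Request:
carry_out([
  [0,0,0,0.001,0,0,0.02],
  [0,0,0,0.001,0,0,0.02],
  [0,0,0,0.001,0,0,0.02],
])

```text
time_s: 6.53
eef_pos: [0.6422, 0.0042, 0.1213]
ee_rot: [-0.065, 1.572, 0.06]
wrist_force: [-2.3, 0.2, 5.0]
gripper_width: 0.0295
```

Request:
carry_out([
  [0,0,0,0.001,0,0,0.02],
  [0,0,0,0.001,0,0,0.02],
  [0,0,0,0.001,0,0,0.02],
])

```text
time_s: 6.78
eef_pos: [0.6423, 0.0041, 0.1212]
ee_rot: [-0.065, 1.571, 0.059]
wrist_force: [-4.2, -0.2, 9.8]
gripper_width: 0.0298
```

```bash
python3 -c "
from h import *
rel([.6404,.0045,.122],.08+np.pi/2)
for n in ('scene',):
  im=grab_frame(n)[:,:,::-1]
  im=cv2.resize(im[160:270,260:400],None,fx=5,fy=5,interpolation=2)
  cv2.imwrite(f'pics/{n}4.png',im)"
```

```text
t 6.7833 tcp [0.6423 0.0041 0.1212] w 0.029755996932712653 F [-4.222  -0.2284  9.8222] q [-0.1143  0.3473  1.568  -0.0041  1.2271 -1.7629]
axes [[-0.001, -0.079, 0.997], [-0.004, 0.997, 0.079], [-1.0, -0.004, -0.002]]
rot [-0.0008 -0.0015  0.0037] deg 0.23170960762196074 shift [-0.0008  0.0006 -0.0019]
```

View pics/scene4.png

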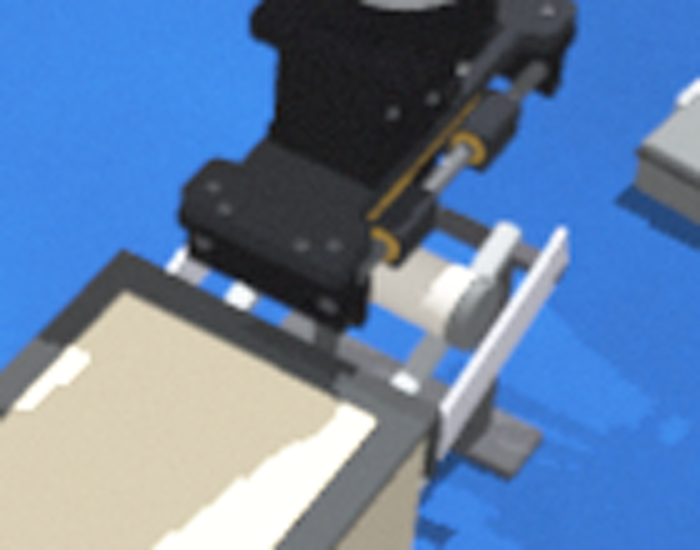

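The tube is resting on the rails between the plates. I'll back off 1 mm and open the fingers.

Request:
carry_out([
  [0,0,0,-0.0015,0,0,0.02],
  [0,0,0,-0.0015,0,0,0.02],
  [0,0,0,-0.0015,0,0,0.032],
  [0,0,0,-0.0015,0,0,0.038],
  [0,0,0,-0.0015,0,0,0.044],
  [0,0,0,-0.0015,0,0,0.05],
  [0,0,0,-0.0015,0,0,0.05],
  [0,0,0,-0.0015,0,0,0.05],
])

```text
time_s: 7.5
eef_pos: [0.6419, 0.0042, 0.1207]
ee_rot: [-0.065, 1.573, 0.06]
wrist_force: [-0.5, 0.6, -0.7]
gripper_width: 0.0489
```

Request:
carry_out([
  [0,0,0,-0.003,0,0,0.05],
  [0,0,0,-0.008,0,0,0.05],
  [0,0,0,-0.015,0,0,0.05],
  [0,0,0,-0.023,0,0,0.05],
  [0,0,0,-0.033,0,0,0.05],
  [0,0,0,-0.045,0,0,0.05],
  [0,0,0,-0.06,0,0,0.05],
  [0,0,0,-0.075,0,0,0.05],
])

```text
time_s: 8.17
eef_pos: [0.6423, 0.0045, 0.1978]
ee_rot: [-0.065, 1.571, 0.06]
wrist_force: [0.3, 0.4, -0.1]
gripper_width: 0.0494
```

```bash
python3 -c "
from h import *
rel([.6404,.0045,.122],.08+np.pi/2)
for n in ('scene','wrist'):
  im=grab_frame(n)[:,:,::-1]
  if n=='scene': im=cv2.resize(im[160:270,260:400],None,fx=5,fy=5,interpolation=2)
  cv2.imwrite(f'pics/{n}5.png',im)"
```

```text
t 8.1667 tcp [0.6423 0.0045 0.1978] w 0.04943431659732497 F [ 0.3134  0.4417 -0.12  ] q [-0.1138  0.2794  1.503  -0.0037  1.3602 -1.763 ]
axes [[-0.001, -0.079, 0.997], [-0.003, 0.997, 0.079], [-1.0, -0.003, -0.002]]
rot [-0.0008 -0.0017  0.0033] deg 0.21809224292767831 shift [ 0.0758  0.0004 -0.0017]
```

View pics/scene5.png

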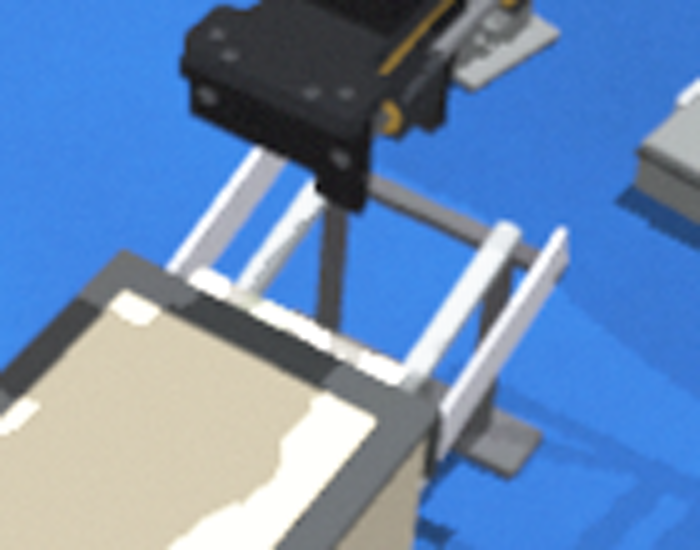

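View pics/wrist5.png

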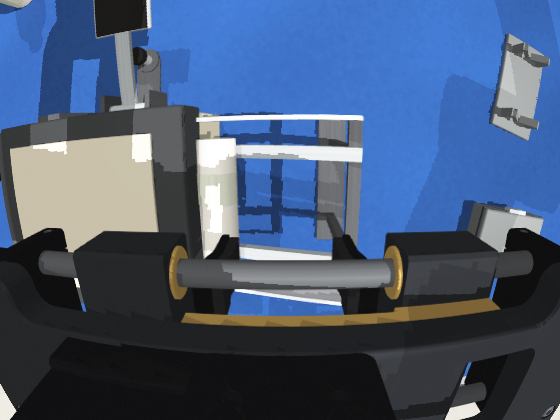

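The tube has rolled down squarely against the flap: in the wrist view it runs from (218,140) to (220,250). Next I'll shut the fingers and move over the tread.

```bash
python3 -c "
from h import *
rel([.47,-.17,.215],.08+np.pi/2)"
```

```text
t 8.2667 tcp [0.6445 0.0043 0.2008] w 0.05011808228716848 F [ 0.4537 -0.2252  0.575 ] q [-0.1137  0.2771  1.5001 -0.0037  1.359  -1.7631]
axes [[0.005, -0.079, 0.997], [-0.004, 0.997, 0.079], [-1.0, -0.005, 0.005]]
rot [-0.0007  0.0047  0.0046] deg 0.37682308263566505 shift [-0.0143 -0.16   -0.1877]
```

Request:
carry_out([
  [0,0,0,-0.012,-0.006,-0.007,0.02],
  [0,0,0,-0.014,-0.022,-0.026,0],
  [0,0,0,-0.014,-0.044,-0.052,0],
  [0,0,0,-0.014,-0.068,-0.08,0],
  [0,0,0,-0.014,-0.092,-0.108,0],
  [0,0,0,-0.014,-0.116,-0.136,0],
  [0,0,0,-0.014,-0.138,-0.162,0],
  [0,0.005,0.005,-0.014,-0.153,-0.18,0],
])

```text
time_s: 8.93
eef_pos: [0.4718, -0.1638, 0.2107]
ee_rot: [-0.06, 1.579, 0.063]
wrist_force: [0.4, 1.0, -0.3]
gripper_width: 0.0054
```

Request:
carry_out([
  [0,0,0,0,-0.007,-0.008,0],
  [0,0,0,0,-0.007,-0.008,0],
  [0,0,0,0,-0.007,-0.008,0],
])

```text
time_s: 9.18
eef_pos: [0.4675, -0.1699, 0.2111]
ee_rot: [-0.06, 1.577, 0.063]
wrist_force: [0.5, 0.3, 0.5]
gripper_width: 0.0006
```

```bash
python3 -c "
from h import *
rel([.47,-.17,.215],.08+np.pi/2)
c=camera_info('wrist'); print(c['eye'])
cv2.imwrite('pics/wrist6.png',grab_frame('wrist')[:,:,::-1])
im=grab_frame('scene')[:,:,::-1]; cv2.imwrite('pics/scene6.png',cv2.resize(im[140:300,180:400],None,fx=3.5,fy=3.5,interpolation=2))
for p in ([.4685,-.17,.08],): print(wproj(p,c))"
```

```text
t 9.1833 tcp [ 0.4675 -0.1699  0.2111] w 0.0006337386434147684 F [0.5021 0.3194 0.4542] q [-0.5058 -0.074   1.8594 -0.002   1.363  -2.154 ]
axes [[-0.007, -0.078, 0.997], [0.002, 0.997, 0.078], [-1.0, 0.002, -0.007]]
rot [-0.0022 -0.0068 -0.0021] deg 0.42468332827246125 shift [-0.0039 -0.0003  0.0025]
[ 0.3998 -0.1758  0.3744]
[285.382  202.4104]
```

View pics/wrist6.png

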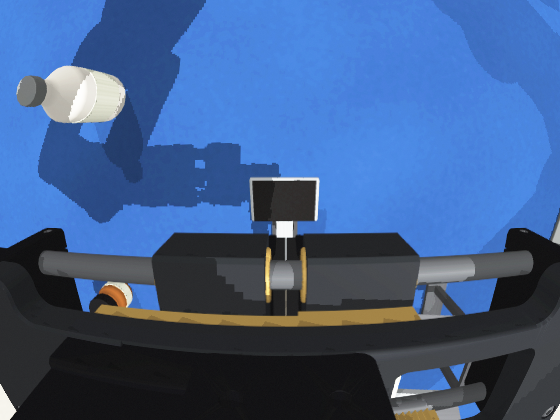

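View pics/scene6.png

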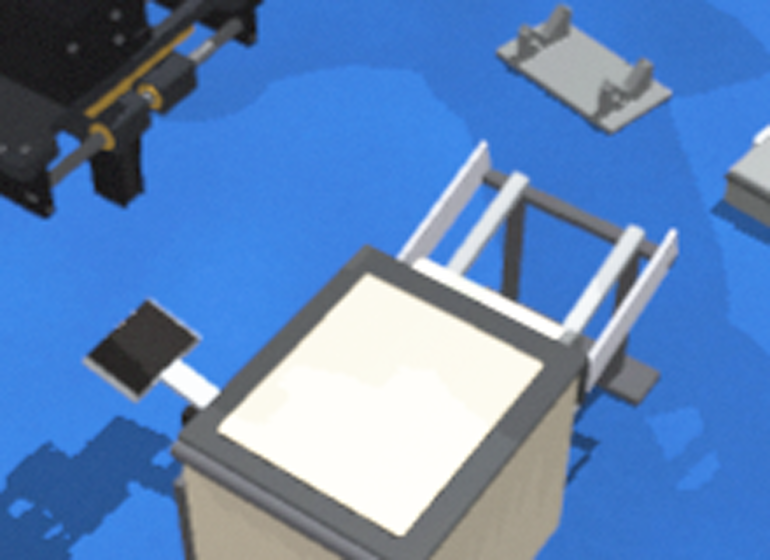

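Tread centre in the wrist view is (284,199.5), so about (0.466,-0.169). That agrees with the bin geometry. Going down to just above it.

Request:
carry_out([
  [0,0,0,0.012,0,0,0],
  [0,0,0,0.032,0,0,0],
  [0,0,0,0.056,0,0,0],
  [0,0,0,0.078,0,0,0],
  [0,0,0,0.095,0,0,0],
  [0,0,0,0.107,0,0,0],
  [0,0,0,0.112,0,0,0],
  [0,0,0,0.112,0,0,0],
])

```text
time_s: 9.95
eef_pos: [0.4659, -0.1687, 0.0973]
ee_rot: [-0.061, 1.58, 0.065]
wrist_force: [-0.4, -1.0, 0.3]
gripper_width: 0.0004
```

Request:
carry_out([
  [0,0,0,0,0,0,0],
  [0,0,0,0,0,0,0],
  [0,0,0,0,0,0,0],
])

```text
time_s: 10.2
eef_pos: [0.4676, -0.1702, 0.1003]
ee_rot: [-0.062, 1.575, 0.063]
wrist_force: [-1.0, 0.7, -0.4]
gripper_width: 0.0005
```

```bash
python3 -c "
from h import *
rel([.466,-.169,.09],.08+np.pi/2)"
```

```text
t 10.2 tcp [ 0.4676 -0.1702  0.1003] w 0.0005090080046555115 F [-1.0041  0.6795 -0.4055] q [-0.5059  0.0463  1.9616 -0.0028  1.1384 -2.1548]
axes [[-0.005, -0.079, 0.997], [0.0, 0.997, 0.079], [-1.0, 0.001, -0.005]]
rot [-0.0007 -0.0054 -0.0005] deg 0.3131143334020518 shift [ 0.0103  0.0013 -0.0014]
```

Request:
carry_out([
  [0,0,0,0.002,0,-0.001,0],
  [0,0,0,0.004,0,-0.001,0],
  [0,0,0,0.006,0,-0.001,0],
  [0,0,0,0.008,0,-0.001,0],
  [0,0,0,0.01,0,-0.001,0],
  [0,0,0,0.012,0,-0.001,0],
  [0,0,0,0.014,0,-0.001,0],
  [0,0,0,0.014,0,-0.001,0],
])

```text
time_s: 10.87
eef_pos: [0.4651, -0.1696, 0.0844]
ee_rot: [-0.061, 1.578, 0.064]
wrist_force: [-0.8, -1.1, -0.4]
gripper_width: 0.0003
```

Request:
carry_out([
  [0,0,0,0.001,0,0,0],
  [0,0,0,0.002,0,0,0],
  [0,0,0,0.003,0,0,0],
  [0,0,0,0.004,0,0,0],
  [0,0,0,0.004,0,0,0],
])

```text
time_s: 11.28
eef_pos: [0.4656, -0.1699, 0.0814]
ee_rot: [-0.061, 1.577, 0.063]
wrist_force: [-3.1, 0.5, 5.9]
gripper_width: 0.0002
```

Request:
carry_out([
  [0,0,0,0.001,0,0,0],
  [0,0,0,0.002,0,0,0],
  [0,0,0,0.003,0,0,0],
  [0,0,0,0.004,0,0,0],
  [0,0,0,0.004,0,0,0],
])

```text
time_s: 11.7
eef_pos: [0.4654, -0.17, 0.0776]
ee_rot: [-0.062, 1.577, 0.063]
wrist_force: [-2.4, -0.8, 6.0]
gripper_width: 0.0007
```

Request:
carry_out([
  [0,0,0,0.001,0,0,0],
  [0,0,0,0.002,0,-0.001,0],
  [0,0,0,0.003,0,-0.001,0],
  [0,0,0,0.004,0,-0.001,0],
  [0,0,0,0.005,0,-0.001,0],
  [0,0,0,0.006,0,-0.001,0],
  [0,0,0,0.006,0,-0.001,0],
])

```text
time_s: 12.28
eef_pos: [0.4645, -0.1702, 0.0716]
ee_rot: [-0.062, 1.577, 0.063]
wrist_force: [-2.6, -1.2, 6.8]
gripper_width: 0.0002
```

Request:
carry_out([
  [0,0,0,0.001,0,0,0],
  [0,0,0,0.002,0,0,0],
  [0,0,0,0.003,0,0,0],
  [0,0,0,0.004,0,-0.001,0],
  [0,0,0,0.005,0,-0.001,0],
  [0,0,0,0.006,0,-0.001,0],
  [0,0,0,0.007,0,-0.001,0],
  [0,0,0,0.008,0,-0.001,0],
])

```text
time_s: 12.95
eef_pos: [0.4635, -0.1703, 0.0638]
ee_rot: [-0.062, 1.577, 0.063]
wrist_force: [-3.2, 0.1, 5.7]
gripper_width: 0.0003
```

Request:
carry_out([
  [0,0,0,0.001,0,0,0],
  [0,0,0,0.002,0,0,0],
  [0,0,0,0.003,0,0,0],
  [0,0,0,0.004,0,0,0],
  [0,0,0,0.005,0,0,0],
  [0,0,0,0.006,0,0,0],
  [0,0,0,0.007,0,0,0],
  [0,0,0,0.008,0,0,0],
])

```text
time_s: 13.62
eef_pos: [0.4628, -0.1703, 0.0555]
ee_rot: [-0.062, 1.579, 0.063]
wrist_force: [-4.6, -1.1, 6.3]
gripper_width: 0.0007
```

Request:
carry_out([
  [0,0,0,0.001,0,-0.001,0],
  [0,0,0,0.002,0,-0.001,0],
  [0,0,0,0.003,0,-0.001,0],
  [0,0,0,0.004,0,-0.001,0],
  [0,0,0,0.004,0,-0.001,0],
])

```text
time_s: 14.03
eef_pos: [0.4626, -0.1704, 0.0518]
ee_rot: [-0.062, 1.577, 0.063]
wrist_force: [-3.2, 0.1, 7.3]
gripper_width: 0.0006
```

Request:
carry_out([
  [0,0,0,0.001,0,0,0],
  [0,0,0,0.002,0,0,0],
  [0,0,0,0.002,0,0,0],
])

```text
time_s: 14.28
eef_pos: [0.4626, -0.1704, 0.0498]
ee_rot: [-0.062, 1.577, 0.063]
wrist_force: [-3.2, 0.8, 7.4]
gripper_width: 0.0006
```

Request:
carry_out([
  [0,0,0,0.001,0,0,0],
  [0,0,0,0.002,0,0,0],
  [0,0,0,0.002,0,0,0],
])

```text
time_s: 14.53
eef_pos: [0.4627, -0.1704, 0.0479]
ee_rot: [-0.062, 1.577, 0.063]
wrist_force: [-2.1, 0.3, 7.0]
gripper_width: 0.0005
```

Request:
carry_out([
  [0,0,0,0.001,0,0,0],
  [0,0,0,0.002,0,0,0],
  [0,0,0,0.002,0,0,0],
])

```text
time_s: 14.78
eef_pos: [0.4627, -0.1704, 0.0459]
ee_rot: [-0.062, 1.576, 0.063]
wrist_force: [-2.6, 0.9, 8.6]
gripper_width: 0.0004
```

Request:
carry_out([
  [0,0,0,0.001,0,0,0],
  [0,0,0,0.002,0,0,0],
  [0,0,0,0.002,0,0,0],
])

```text
time_s: 15.03
eef_pos: [0.4628, -0.1704, 0.044]
ee_rot: [-0.062, 1.576, 0.063]
wrist_force: [-2.0, -0.1, 7.9]
gripper_width: 0.0007
```

Request:
carry_out([
  [0,0,0,0.001,0,0,0],
  [0,0,0,0.001,0,0,0],
  [0,0,0,0.001,0,0,0],
])

```text
time_s: 15.28
eef_pos: [0.4629, -0.1704, 0.0431]
ee_rot: [-0.062, 1.576, 0.063]
wrist_force: [-1.9, 1.4, 8.2]
gripper_width: 0.0004
```

Request:
carry_out([
  [0,0,0,0.001,0,0,0],
  [0,0,0,0.001,0,0,0],
  [0,0,0,0.001,0,0,0],
])

```text
time_s: 15.53
eef_pos: [0.463, -0.1704, 0.0422]
ee_rot: [-0.062, 1.576, 0.063]
wrist_force: [-2.3, 0.1, 8.9]
gripper_width: 0.0007
```

Request:
carry_out([
  [0,0,0,0.001,0,0,0],
  [0,0,0,0.001,0,0,0],
  [0,0,0,0.001,0,0,0],
])

```text
time_s: 15.78
eef_pos: [0.463, -0.1704, 0.0415]
ee_rot: [-0.062, 1.576, 0.063]
wrist_force: [-2.6, 2.2, 11.0]
gripper_width: 0.0005
```

Request:
carry_out([
  [0,0,0,0.001,0,0,0],
  [0,0,0,0.001,0,0,0],
  [0,0,0,0.001,0,0,0],
])

```text
time_s: 16.03
eef_pos: [0.4631, -0.1704, 0.0409]
ee_rot: [-0.062, 1.576, 0.063]
wrist_force: [-4.9, 1.7, 14.5]
gripper_width: 0.0003
```

Request:
carry_out([
  [0,0,0,0.001,0,0,0],
  [0,0,0,0.001,0,0,0],
  [0,0,0,0.001,0,0,0],
])

```text
time_s: 16.28
eef_pos: [0.4632, -0.1704, 0.0402]
ee_rot: [-0.062, 1.576, 0.063]
wrist_force: [-5.8, 2.4, 16.3]
gripper_width: 0.0005
```

The pedal is on the stop: force rises with almost no travel. I'll ease off half a millimetre and hold.

Request:
carry_out([
  [0,0,0,-0.0005,0,0,0],
  [0,0,0,-0.0005,0,0,0],
  [0,0,0,-0.0005,0,0,0],
  [0,0,0,-0.0005,0,0,0],
  [0,0,0,-0.0005,0,0,0],
  [0,0,0,-0.0005,0,0,0],
  [0,0,0,-0.0005,0,0,0],
  [0,0,0,-0.0005,0,0,0],
])

```text
time_s: 16.95
eef_pos: [0.4631, -0.1704, 0.0405]
ee_rot: [-0.062, 1.576, 0.063]
wrist_force: [-4.4, 2.8, 16.0]
gripper_width: 0.0007
```

Request:
carry_out([
  [0,0,0,0,0,0,0],
  [0,0,0,0,0,0,0],
  [0,0,0,0,0,0,0],
  [0,0,0,0,0,0,0],
  [0,0,0,0,0,0,0],
  [0,0,0,0,0,0,0],
  [0,0,0,0,0,0,0],
  [0,0,0,0,0,0,0],
])

```text
time_s: 17.62
eef_pos: [0.4632, -0.1704, 0.0406]
ee_rot: [-0.062, 1.576, 0.063]
wrist_force: [-4.9, 2.6, 15.0]
gripper_width: 0.0006
```

```bash
python3 -c "
from h import *
rel([.466,-.169,.09],.08+np.pi/2)
im=grab_frame('scene')[:,:,::-1]; cv2.imwrite('pics/scene7.png',cv2.resize(im[120:320,180:400],None,fx=3,fy=3,interpolation=2))
im=grab_frame('top')[:,:,::-1]; cv2.imwrite('pics/top7.png',cv2.resize(im[100:260,210:390],None,fx=3.5,fy=3.5,interpolation=2))
"
```

```text
t 17.6167 tcp [ 0.4632 -0.1704  0.0406] w 0.0006212097920273859 F [-4.9329  2.6395 15.0172] q [-0.5107  0.1304  2.0019 -0.0031  1.0146 -2.1592]
axes [[-0.006, -0.079, 0.997], [0.0, 0.997, 0.079], [-1.0, 0.001, -0.006]]
rot [-0.0006 -0.0059 -0.0008] deg 0.3420670358363536 shift [-0.0494  0.0012  0.0026]
```

View pics/scene7.png

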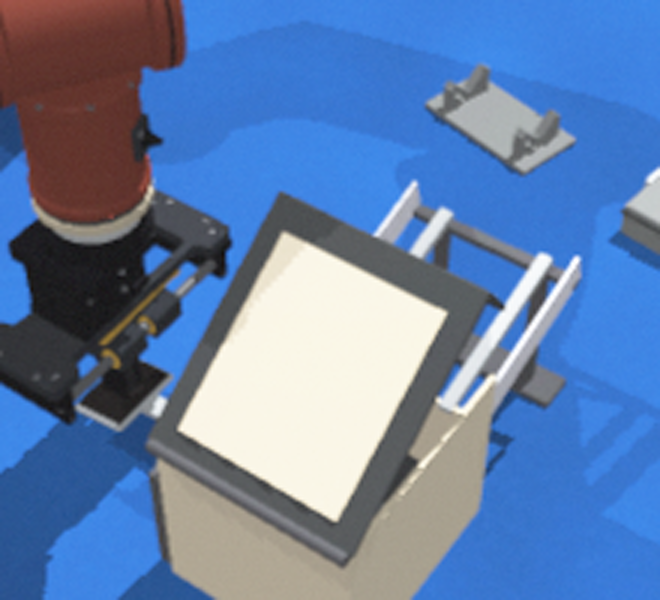

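View pics/top7.png

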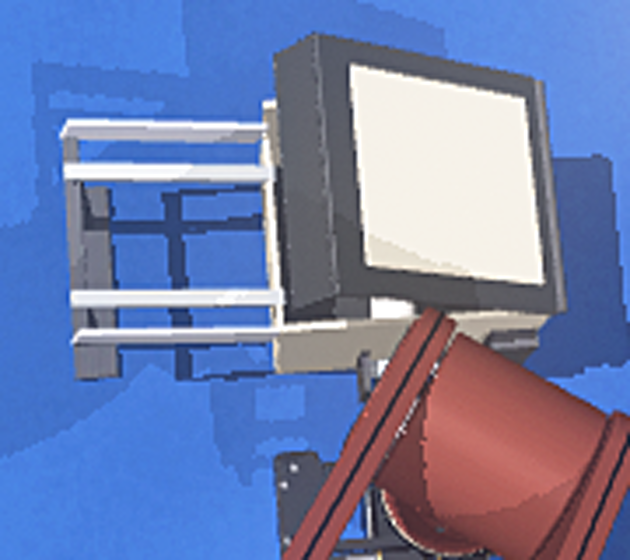

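The lid is up and the rails are empty, so the tube has rolled in. The pedal has been on the stop at about 15 N for over a second. Easing it back up at 2 mm per row.

Request:
carry_out([
  [0,0,0,-0.001,0,0,0],
  [0,0,0,-0.002,0,0,0],
  [0,0,0,-0.003,0,0,0],
  [0,0,0,-0.0045,0,0,0],
  [0,0,0,-0.006,0,0,0],
  [0,0,0,-0.0075,0,0,0],
  [0,0,0,-0.009,0,0,0],
  [0,0,0,-0.0105,0,0,0],
])

```text
time_s: 18.38
eef_pos: [0.4627, -0.1704, 0.0501]
ee_rot: [-0.062, 1.577, 0.063]
wrist_force: [-2.3, 0.3, 7.0]
gripper_width: 0.0005
```

Request:
carry_out([
  [0,0,0,-0.0015,0,0,0],
  [0,0,0,-0.003,0,0,0],
  [0,0,0,-0.0045,0,0,0],
  [0,0,0,-0.006,0,0.001,0],
  [0,0,0,-0.0075,0,0.001,0],
  [0,0,0,-0.009,0,0.001,0],
  [0,0,0,-0.0105,0,0.001,0],
  [0,0,0,-0.012,0,0.001,0],
])

```text
time_s: 19.05
eef_pos: [0.4636, -0.1703, 0.0619]
ee_rot: [-0.062, 1.577, 0.063]
wrist_force: [-1.6, 0.8, 6.7]
gripper_width: 0.0005
```

Request:
carry_out([
  [0,0,0,-0.0015,0,0,0],
  [0,0,0,-0.003,0,0,0],
  [0,0,0,-0.0045,0,0.001,0],
  [0,0,0,-0.006,0,0.001,0],
  [0,0,0,-0.0075,0,0.001,0],
  [0,0,0,-0.009,0,0.001,0],
  [0,0,0,-0.0105,0,0.001,0],
  [0,0,0,-0.012,0,0.002,0],
])

```text
time_s: 19.72
eef_pos: [0.466, -0.1701, 0.0741]
ee_rot: [-0.062, 1.576, 0.063]
wrist_force: [-3.2, 0.3, 5.5]
gripper_width: 0.0003
```

Request:
carry_out([
  [0,0,0,-0.001,0,0,0],
  [0,0,0,-0.002,0,0,0],
  [0,0,0,-0.003,0,0,0],
  [0,0,0,-0.004,0,0.001,0],
  [0,0,0,-0.005,0,0.001,0],
  [0,0,0,-0.006,0,0.001,0],
  [0,0,0,-0.007,0,0.001,0],
  [0,0,0,-0.008,0,0.001,0],
])

```text
time_s: 20.38
eef_pos: [0.467, -0.1699, 0.0816]
ee_rot: [-0.061, 1.576, 0.063]
wrist_force: [0.1, -0.3, 0.2]
gripper_width: 0.0004
```

Request:
carry_out([
  [0,0,0,-0.001,0,0,0],
  [0,0,0,-0.002,0,0,0],
  [0,0,0,-0.003,0,0,0],
  [0,0,0,-0.004,0,0,0],
  [0,0,0,-0.005,0,0,0],
  [0,0,0,-0.007,0,0,0],
  [0,0,0,-0.01,0,0,0],
  [0,0,0,-0.013,0,0,0],
])

```text
time_s: 21.05
eef_pos: [0.4665, -0.1697, 0.0942]
ee_rot: [-0.061, 1.577, 0.063]
wrist_force: [0.3, -0.2, -0.2]
gripper_width: 0.0004
```

Request:
carry_out([
  [0,0,0,-0.008,0,0,0],
  [0,0,0,-0.025,0,0,0],
  [0,0,0,-0.045,0,-0.01,0],
  [0,0,0,-0.065,0,-0.02,0],
  [0,0,0,-0.08,0,-0.03,0],
  [0,0,0,-0.09,0,-0.035,0],
  [0,0,0,-0.09,0,-0.035,0],
  [0,0,0,-0.09,0,-0.035,0],
])

```text
time_s: 21.72
eef_pos: [0.4328, -0.1728, 0.1848]
ee_rot: [-0.061, 1.576, 0.062]
wrist_force: [0.5, -0.8, -0.5]
gripper_width: 0.0006
```

```bash
python3 -c "
from h import *
rel([.466,-.169,.09],.08+np.pi/2)
im=grab_frame('scene')[:,:,::-1]; cv2.imwrite('pics/scene8.png',im)
cv2.imwrite('pics/scene8b.png',cv2.resize(im[175:325,195:385],None,fx=4,fy=4,interpolation=2))
im=grab_frame('wrist')[:,:,::-1]; cv2.imwrite('pics/wrist8.png',im)
"
```

```text
t 21.7167 tcp [ 0.4328 -0.1728  0.1848] w 0.0006487361746092655 F [ 0.472  -0.7728 -0.5002] q [-0.5474 -0.1328  1.9639 -0.0028  1.3156 -2.1963]
axes [[-0.006, -0.079, 0.997], [0.0, 0.997, 0.079], [-1.0, 0.001, -0.006]]
rot [-0.0012 -0.0057 -0.0008] deg 0.33998941456520454 shift [0.0946 0.0011 0.034 ]
```

View pics/scene8.png

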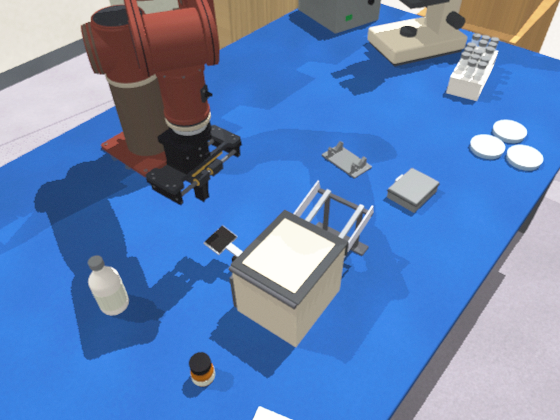

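View pics/scene8b.png

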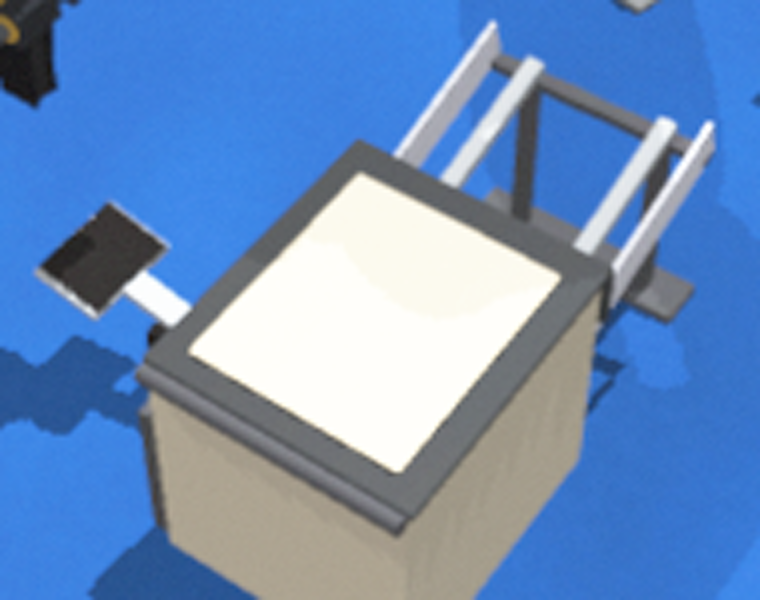

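The lid corners and the tread corners (110,203), (170,245), (98,318) and (37,270) are exactly where they were in the first crop. The rails are empty, the bystanders haven't moved and the robot is clear of everything. Handing in.

```bash
python3 -c "
from plant import arm
print(arm.close_job())"
```

```text
the job is handed in; nothing more can be done
None
```

The tube went into the bin and the job is handed in at about 22 s of the 67 s allowed. No verdict was reported.

- **Tube:** I took it from the cradle and laid it across the rails. It rolled down square against the shut lid, and the wrist picture confirmed this.
- **Pedal down:** I pressed it in small steps until the force rose with almost no further travel. It stayed on the stop for over a second at about 15–16 N upward. Before that, the strongest reading was about 17.5 N in total, below the 20 N limit.
- **Pedal up:** I eased it back at 1–1.5 mm per row (12–18 mm/s). By my estimate the lid came down at about 0.3 rad/s, against the 1.5 rad/s limit.

**Last checks:** In the final scene picture the lid and tread are back where they were in the first picture. The rails are empty, the bottle, box and jar are in place, and nothing is touching the robot.

- **Not seen directly:** With the lid shut, no camera shows the tube inside the bin. I take it to be there because the rails were empty in the open-lid pictures and it is nowhere else in view.
- **Small disagreement:** My camera estimates of the bin's position differed by about 3 mm between views. That was well within what the placing and pressing needed.

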